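# Three pots onto the right stoves

### The arm

A 6-joint arm with a two-finger parallel gripper is mounted at the origin on the work surface. World frame = base frame: x ahead of the robot, y to its left, z up, the work surface at z = 0. Lengths are in mm, angles in rad, forces in N, time in s.
With the tool pointing down it reaches from about 400 to 925 mm from the base axis. Payload 12.5 kg.
Tool frame: the origin (TCP) lies midway between the tips of the shut fingers; the grasp point (between the pads) lies 19 mm behind it; z points along the fingers, y is the line along which they close (so a half turn about z gives the same grasp; the last joint's range is limited). The gripper opens to 95 mm and grips with 3 to 60 N. Pads are 20 mm wide; open, the fingers measure 119 mm over their backs; the gripper's body (75 mm by 180 mm) begins 59 mm behind the grasp point.
Start: joints at [-1.376, 0.491, 1.559, -0, 1.092, -0.106], TCP at [185.201, -596.948, 214.661] pointing down, gripper open.
Joint ranges: [-3.1, 3.1], [-0.84, 2.19], [0.05, 2.79], [-1.13, 4.28], [0.06, 2.93], [-2.69, 2.69]. Speed limits (rad/s): [2.22, 2.22, 2.79, 3.14, 3.14, 3.14].

### API

Orientations are given as [roll, pitch, yaw] about the fixed x, y, z axes, in that order (R = Rz(yaw) Ry(pitch) Rx(roll)).
In Python, from cell import env gives the robot as it stands.
- The arm moves only by the tool arm_command, never from a script. Its argument "targets" is a list of rows, each a list of 5 numbers: the shift along the tool's x, y, z in mm, then the turn about the tool's z in degrees, then the opening, from 0 (shut) to 1 (fully open). In form: [[tx, ty, tz, roll, fingers], ...]. A call has 1 to 5 rows; each row is the pose to reach, as a shift and turn from the pose commanded when the call began, along the tool's axes at that moment; what a row does not reach only later rows make up. A row lasts 1/10 s, in which the tool goes at most 50 mm and 8.59 degrees, less where a joint would pass 70% of its speed; a pose out of reach is approached as far as the arm can. A call with a gripper value outside its range is refused whole. The fingers move at their own pace and stop on an object; the grip force is fixed at half the most. Time passes only in rows, so rows that repeat a pose let the fingers close. It gives the time, the measured TCP pose, the force, the opening and the grip force at its end, in the units of the state.
- env.state(): the state, without advancing time (a new reading comes with each control period).
- env.read_camera(name): name is "scene" or "top"; returns a dict with "frame" (384x512x3 uint8, red, green, blue), "vertical_fov" (degrees; the focal length in pixels is half the picture's height over the tangent of half this angle, whatever the lens; pixels are square), "cx", "cy" (the principal point, pixels), "world_from_camera" (4x4, takes a point from camera to world coordinates). Camera axes: x right, y down, z forward; pixel columns grow to the right and rows downward; lengths in mm; the calibration is good to about 2 mm. A picture is of the moment at which its call begins. There is no depth.
- env.job_done(): hands the job in; it is judged then, once.
The state is a dict: "t": time; "joints": joint angles; "qvel": joint speeds; "tau": joint torques, N m; "eef_pos": TCP position; "tcp_rot": TCP orientation; "ft_force": force on the tool from outside, world axes, zero at the start; "moment": the same for the moment, N m; "opening": opening from 0.0 (shut) to 1.0 (fully open); "grip_force": force on a finger pad.
Only numpy, scipy, OpenCV 4.12 (cv2) and the standard library are available. Lean on these libraries where they do the work, as an engineer would, in place of code of your own. Each camera call takes 0.05 s, during which the arm holds its last target. There are 200 camera calls.

### The job

Before the stoves are switched on, put the three pots on the canteen bench where they belong: the clay pot, now on the induction hob, goes onto the round electric hot plate; the spouted steel kettle, now on the wire stand, goes onto the induction hob; and the white enamel can, now on the hot plate, goes onto the wire stand. Carry them by their top grips and keep them upright, using the empty wooden board as the parking spot; never put a pot down on the cardboard-lined bench itself, and leave the salt shaker and the chilli jar between them as they stand. Set each pot down in the middle of its place, letting go only once it stands there rather than dropping it.

Things in the scene. Friction and masses are not known exactly. Their poses are not given: they have to be found in the camera images.
- clay_pot: Squat brown clay pot, 144 mm wide, 104 mm foot, stubby spout on +x reaching 95 mm from the axis, thick clay arch over the top; the lid is fixed. Origin: centre of underside, z up. Grip: straight bar of the arch along the pot's x axis, 74 mm long, 20 wide (y), 18 high, centred on the axis 145 mm above the origin; lid knob below it ends at 103 mm. 0.5 to 0.8 kg. Starts on the induction hob.
- kettle: Steel kettle, 134 mm wide, thin spout on +x reaching 96 mm from the axis, steel wire arch with a black grip; the lid is fixed. Origin: centre of underside, z up. Grip: bar along the kettle's x axis, 78 mm long, 18 wide (y), 18 high, centred on the axis 140 mm above the origin; lid knob below it ends at 98 mm. 0.45 to 0.8 kg. Starts on the wire stand.
- billy: White enamel soup can: straight sides, no spout, 120 mm wide (140 over the wire ears), dark wire arch with a pale wooden grip; the lid is fixed. Origin: centre of underside, z up. Grip: bar along the can's x axis, 78 mm long, 20 wide (y), 20 high, centred on the axis 145 mm above the origin; lid knob below it ends at 102 mm. 0.4 to 0.7 kg. Starts on the hot plate.
- induction_hob: Black induction hob, 290 x 230 mm, flat glass top 56 mm above the bench, control strip along the front (-x) edge. Origin: at bench height under the centre of the 160 mm printed ring, where a pot stands; the housing runs from 165 mm in front (-x) to 125 mm behind and 115 mm to each side. z up. Does not move.
- hot_plate: White electric hot plate, housing 250 x 225 mm and 55 mm high, with a raised round black iron plate of 156 mm diameter, its flat top 66 mm above the bench; knob on the front (-x). Origin: at bench height under the centre of the iron plate, where a pot stands; the housing runs from 135 mm in front to 115 mm behind and 112 mm to each side. z up. Does not move.
- wire_stand: Round stand of steel wire, 156 mm diameter at the top, level top 40 mm above the bench. Origin: at bench height under its centre, z up. Does not move. Starts with the kettle on it.
- wood_board: Round wooden board, 170 mm diameter, top 20 mm above the bench, empty at the start: the free parking spot. Origin: centre of its underside at bench height, z up. Does not move.
- shaker: Salt shaker of glass with a steel cap, 48 mm diameter, 75 mm high, standing among the places. Origin: centre of its underside. Leave it alone.
- jar: Small round chilli jar with a steel cap, 52 mm diameter, 72 mm high, standing among the places. Origin: centre of its underside. Leave it alone.
Things that resemble listed ones, but are neither listed nor needed, are in the scene too. Leave any blue or purple look-alike of the billy alone.

How it is judged (in metres and radians):
At the end, for the whole second after the job is handed in: The clay pot stands on the hot plate, the kettle on the induction hob and the white can on the wire stand, each with its axis within 15 mm of its place's centre, resting on the top surface (within 4 mm of its height), upright within 0.06 rad, released and at rest (horizontal distance between clay_pot and hot_plate below 0.015 m and z of clay_pot in the frame of hot_plate between 0.062 and 0.07 m and angle between each of clay_pot, kettle, billy's own z axis and vertical below 0.06 rad and linear speed of each of clay_pot, kettle, billy below 0.02 m/s and angular speed of each of clay_pot, kettle, billy below 0.1 rad/s and horizontal distance between kettle and induction_hob below 0.015 m and z of kettle in the frame of induction_hob between 0.052 and 0.06 m and horizontal distance between billy and wire_stand below 0.015 m and z of billy in the frame of wire_stand between 0.036 and 0.044 m); the robot touches nothing.
It fails at once if a pot is set down on the bench (its underside comes within 12 mm of the bench) (height (world z) of any of clay_pot, kettle, billy below 0.012 m).
It fails at once if a pot is tipped by more than 0.5 rad (angle between any of clay_pot, kettle, billy's own z axis and vertical above 0.5 rad).
It fails at once if a pot is dropped (moves faster than 0.45 m/s, as after a fall of 10 mm, with the fingers off it) ((linear speed of clay_pot above 0.45 m/s and contact force between clay_pot and the fingers below 0.3 N) or (linear speed of kettle above 0.45 m/s and contact force between kettle and the fingers below 0.3 N) or (linear speed of billy above 0.45 m/s and contact force between billy and the fingers below 0.3 N)).
It fails at once if the shaker or the jar is pushed more than 30 mm or tipped by more than 0.5 rad (distance of any of shaker, jar from where it was at the start of the episode above 0.03 m or angle between any of shaker, jar's own z axis and vertical above 0.5 rad).
It also fails if it takes over 131 s, if anything falls off the work surface, if the arm or the gripper's body presses on something with over 40 N, if the wrist force passes 120 N, or if a joint passes its speed limit or range.

## Working session

There is one attempt and no reset: what is moved stays moved. The work goes in short steps, Python scripts to look and compute and a tool call to move; the robot and the scene stay as the last step left them, time stands still between calls to the robot, and variables do not carry over. Pictures are saved under pics/ and viewed, at most 14 in all, crops included, and the job is handed in when it is done.

Besides the shell and the picture viewer there is one more tool, called by a JSON object that holds its "name" and its "arguments". arm_command: Moves the arm, as the interface text tells. Its arguments: {"type":"object","properties":{"targets":{"type":"array","items":{"type":"array","items":{"type":"number"}}}},"required":["targets"]}

```bash
mkdir -p pics; cat > h.py <<'E'
import sys; sys.path.insert(0,'.')
import numpy as np, cv2, pickle
from cell import env
def snap(cam,name):
    c=env.read_camera(cam); cv2.imwrite(f'pics/{name}.png',c['frame'][:,:,::-1]); pickle.dump(c,open(f'pics/{name}.pkl','wb')); return c
def ray(c,u,v,z):
    f=192/np.tan(np.radians(c['vertical_fov'])/2); M=np.array(c['world_from_camera'])
    d=M[:3,:3]@[(u-c['cx'])/f,(v-c['cy'])/f,1]; o=M[:3,3]; return o+d*(z-o[2])/d[2]
def proj(c,p):
    f=192/np.tan(np.radians(c['vertical_fov'])/2); M=np.linalg.inv(np.array(c['world_from_camera']))
    q=M[:3,:3]@np.array(p)+M[:3,3]; return q[0]/q[2]*f+c['cx'],q[1]/q[2]*f+c['cy']
E
python3 - <<'E'
from h import *
for n in('top','scene'):
    c=snap(n,n+'0'); print(n,c['vertical_fov'],c['cx'],c['cy'],np.round(c['world_from_camera'],3).tolist())
    cv2.imwrite(f'pics/{n}0b.png',cv2.resize(c['frame'][:,:,::-1],(800,600),interpolation=cv2.INTER_CUBIC))
print(env.state())
E
```

```text
top 51.49198825705871 253.5434367001706 188.3437605681268 [[-0.018, -0.996, 0.087, 389.2], [-1.0, 0.017, -0.003, 132.215], [0.001, -0.087, -0.996, 1553.279], [0.0, 0.0, 0.0, 1.0]]
scene 47.70806400190722 257.4150047434089 193.67133344841977 [[0.576, 0.668, -0.471, 1195.238], [0.817, -0.479, 0.32, -319.006], [-0.012, -0.569, -0.822, 1264.095], [0.0, 0.0, 0.0, 1.0]]
{'t': 0.1, 'joints': array([-1.37561503e+00,  4.91466949e-01,  1.55940485e+00,  2.26990423e-05,
        1.09172012e+00, -1.05610303e-01]), 'qvel': array([-1.82972921e-05, -1.79183881e-03, -3.92313473e-03,  6.74642635e-05,
       -1.36160104e-03, -1.03726782e-03]), 'tau': array([ 3.75919364e-03, -6.13623405e+01, -2.58606219e+01,  6.94402051e-02,
        4.70024336e-02, -3.53914606e-05]), 'eef_pos': array([ 185.1490026 , -596.70719981,  214.13465113]), 'tcp_rot': array([-3.14060108e+00, -1.25357286e-04,  3.00781062e-01]), 'ft_force': array([ 0.14825907, -0.16108308,  0.59636691]), 'moment': array([ 0.0136691 , -0.00907   , -0.03261056]), 'grip_force': 0.0, 'opening': 1.0001956950297268}
```

View pics/top0b.png

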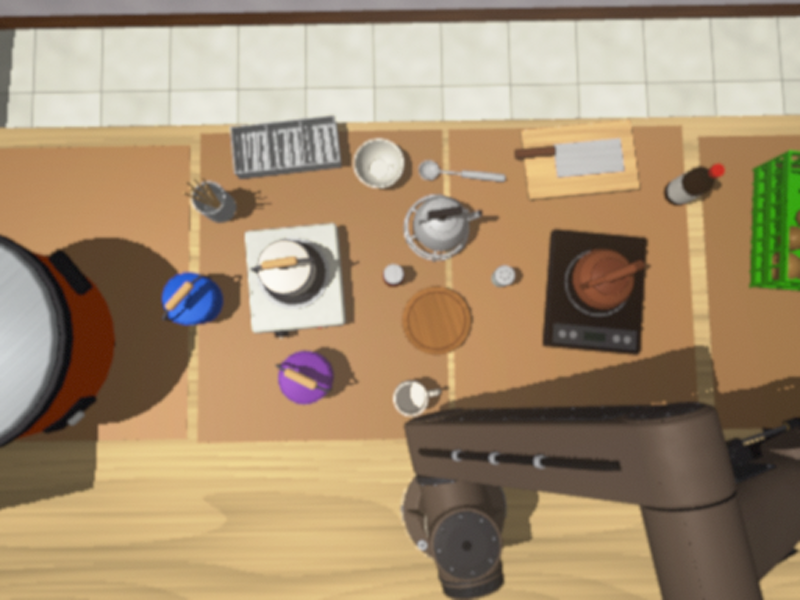

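View pics/scene0b.png

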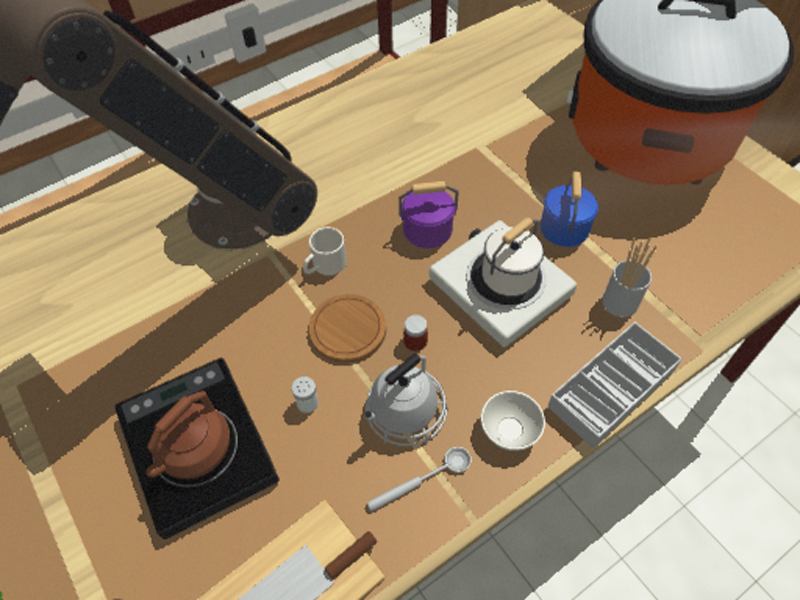

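The top view shows the hot plate with the white can (285,270), kettle on the stand (440,225), clay pot on the hob (603,280) and the board (437,320). The scene view confirms this. I'll zoom in for measuring.

```bash
python3 - <<'E'
from h import *
for n,(x0,y0,w,h) in dict(top0=(150,115,270,120),scene0=(70,130,310,220)).items():
    im=cv2.imread(f'pics/{n}.png')[y0:y0+h,x0:x0+w]; s=800/w if n=='top0' else 2.58
    o=cv2.resize(im,None,fx=s,fy=s,interpolation=cv2.INTER_CUBIC)
    for u in range(x0,x0+w,20): cv2.line(o,(int((u-x0+.5)*s),0),(int((u-x0+.5)*s),4 if u%100 else 12),(0,0,255),2); cv2.putText(o,str(u),(int((u-x0)*s),14),0,.35,(0,0,255))
    for v in range(y0,y0+h,20): cv2.line(o,(0,int((v-y0+.5)*s)),(5,int((v-y0+.5)*s)),(0,0,255),2); cv2.putText(o,str(v),(6,int((v-y0+.5)*s)),0,.35,(0,0,255))
    cv2.imwrite(f'pics/{n}z.png',o)
E
```

```text
(no output)
```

View pics/top0z.png

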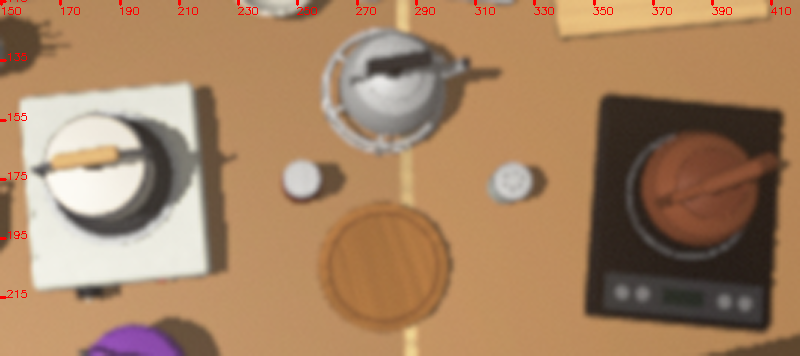

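View pics/scene0z.png

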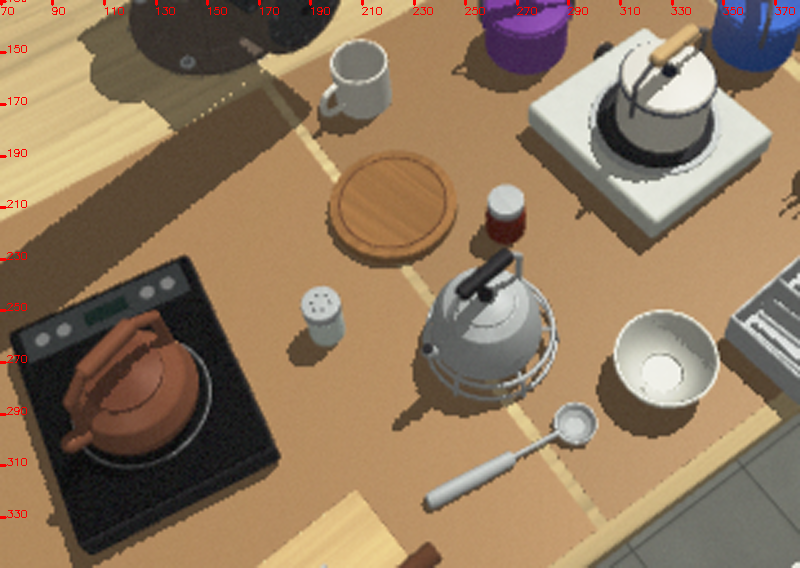

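```bash
cat > est.py <<'E'
from h import *
T=pickle.load(open('pics/top0.pkl','rb'));S=pickle.load(open('pics/scene0.pkl','rb'))
def t(X,Y,z): s=800/270; return ray(T,150+(X+.5)/s-.5,115+(Y+.5)/s-.5,z)[:2]
def sc(X,Y,z): s=2.58; return ray(S,70+(X+.5)/s-.5,130+(Y+.5)/s-.5,z)[:2]
def rect(P,off,name):
    P=np.array(P);c=P.mean(0); fx=(P[0]+P[1]-P[2]-P[3]); fx/=np.linalg.norm(fx)
    print(name,'c',c.round(1),'org',(c+off*fx).round(1),'yaw',np.arctan2(fx[1],fx[0]).round(3),[np.linalg.norm(P[i]-P[i-1]).round() for i in range(4)])
# back-left, back-right, front-right, front-left
rect([t(603,95,56),t(782,112,56),t(768,329,56),t(586,316,56)],20,'hobT')
rect([sc(92,553,56),sc(280,455,56),sc(186,257,56),sc(11,332,56)][:1]*0 or [sc(280,455,56),sc(92,553,56),sc(11,332,56),sc(186,257,56)],20,'hobS')
rect([t(20,100,55),t(192,83,55),t(208,272,55),t(35,290,55)],10,'hpT')
rect([sc(771,136,55),sc(656,236,55),sc(529,108,55),sc(646,29,55)],10,'hpS')
print('board T',t(384,266,20),'S',sc(393,205,20))
print('stand T',t(383,92,40))
for n,f,a,b,z in(('billy',t,(52,162),(118,153),155),('billy',sc,(655,62),(694,31),150),('kettle',t,(366,72),(431,57),149),('kettle',sc,(462,292),(510,256),145),('clay',t,(672,200),(752,172),154),('clay',sc,(82,360),(133,320),150)):
    A,B=f(*a,z),f(*b,z); d=B-A; print(n,f.__name__,((A+B)/2).round(1),'len',np.linalg.norm(d).round(1),'yaw',np.arctan2(d[1],d[0]).round(3))
for n,p,q,z in(('shaker',(512,181),(321,302),75),('jar',(302,179),(505,198),72)): print(n,t(*p,z).round(),sc(*q,z).round())
E
python3 est.py
```

```text
hobT c [ 519.5 -353.2] org [ 539.4 -355.5] yaw -0.116 [np.float64(285.0), np.float64(231.0), np.float64(279.0), np.float64(230.0)]
hobS c [ 533.9 -353.8] org [ 553.8 -355.7] yaw -0.097 [np.float64(293.0), np.float64(217.0), np.float64(299.0), np.float64(219.0)]
hpT c [566.4 374.8] org [576.3 375.6] yaw 0.078 [np.float64(245.0), np.float64(222.0), np.float64(244.0), np.float64(220.0)]
hpS c [577.7 371.4] org [587.7 371.8] yaw 0.044 [np.float64(243.0), np.float64(227.0), np.float64(256.0), np.float64(221.0)]
board T [459.15854332  29.57517313] S [465.24813724  30.63784338]
stand T [684.47593873  26.95958968]
billy t [588.9 392.8] len 79.4 yaw -1.451
billy sc [548.5 424.6] len 76.5 yaw 1.711
kettle t [696.6  15. ] len 80.8 yaw -1.358
kettle sc [679.   31.8] len 71.7 yaw 1.659
clay t [ 541.7 -355.4] len 102.3 yaw -1.253
clay sc [ 507.2 -354.9] len 67.0 yaw 1.752
shaker [ 561. -131.] [ 563. -129.]
jar [569. 134.] [570. 137.]
```

```bash
sed -i 's/153),155)/153),221)/;s/31),150)/31),216)/;s/57),149)/57),189)/;s/256),145)/256),185)/;s/172),154)/172),210)/;s/320),150)/320),206)/' est.py; python3 est.py | egrep 'billy|kettle|clay'
cat > ov.py <<'E'
from h import *
def circ(x,y,z,r): a=np.linspace(0,2*np.pi,49); return np.c_[x+r*np.cos(a),y+r*np.sin(a),0*a+z]
def box(x,y,yaw,z,x0,x1,y0,y1):
    P=np.array([[x0,y0],[x1,y0],[x1,y1],[x0,y1],[x0,y0]]);R=np.array([[np.cos(yaw),-np.sin(yaw)],[np.sin(yaw),np.cos(yaw)]])
    return np.c_[P@R.T+[x,y],np.full(5,z)]
def draw(pre,wins,curves,out):
    tiles=[]
    for n,(x0,y0,w,h),s in wins:
        c=pickle.load(open(f'pics/{n}.pkl','rb')); im=c['frame'][y0:y0+h,x0:x0+w,::-1]
        o=cv2.resize(im,None,fx=s,fy=s,interpolation=cv2.INTER_CUBIC)
        for P,col in curves:
            q=np.array([proj(c,p) for p in P]); q=((q-[x0,y0]+.5)*s-.5)
            cv2.polylines(o,[np.int32(q*16)],False,col,1,cv2.LINE_AA,4)
        tiles.append(o)
    return tiles
E
cat > ov1.py <<'E'
from ov import *
G=(0,255,0);Y=(0,255,255);C=(255,255,0);M=(255,0,255)
hob=(542,-355,-.1);hp=(579,375,.07);st=(684,27);bd=(460,30)
bi=(575,374,1.69);ke=(683,21,-1.358);cl=(532,-354,-1.25)
def pot(p,z,bl,foot): return [(box(*p,z,-bl/2,bl/2,-10,10),M),(circ(p[0],p[1],z-155 if 0 else 0,1),M)]
cv=[(box(*hob,56,-165,125,-115,115),G),(circ(hob[0],hob[1],56,80),Y),(box(*hp,55,-135,115,-112,112),G),(circ(hp[0],hp[1],66,78),Y),(circ(*st,40,78),Y),(circ(*bd,20,85),Y),
(box(*bi,221,-39,39,-10,10),M),(circ(bi[0],bi[1],66,60),M),(box(*ke,189,-39,39,-9,9),M),(box(*cl,210,-37,37,-10,10),M)]
A=draw(0,[('top0',(150,135,80,90),4),('top0',(250,120,55,110),4),('top0',(340,140,75,90),4)],cv,0)
B=draw(0,[('scene0',(70,220,115,130),3),('scene0',(190,180,100,110),3),('scene0',(270,130,110,100),3)],cv,0)
def cat(L): h=max(a.shape[0] for a in L); return np.hstack([cv2.copyMakeBorder(a,0,h-a.shape[0],0,4,0) for a in L])
a,b=cat(A),cat(B)
import sys
cv2.imwrite(sys.argv[1],cv2.resize(np.vstack([cv2.copyMakeBorder(x,0,0,0,max(a.shape[1],b.shape[1])-x.shape[1],0) for x in(a,b)]),(800,600)) if 0 else a); cv2.imwrite(sys.argv[1].replace('.png','s.png'),b[:600,:])
print(a.shape,b.shape)
E
python3 ov1.py pics/ov1.png; python3 -c "
import cv2,numpy as np
"
```

```text
billy t [579.5 380.5] len 75.7 yaw -1.451
billy sc [586.8 380.6] len 72.0 yaw 1.711
kettle t [687.8  18.3] len 78.5 yaw -1.358
kettle sc [697.5  19.3] len 69.1 yaw 1.659
clay t [ 535.6 -335.9] len 98.2 yaw -1.253
clay sc [ 541.8 -353.1] len 63.7 yaw 1.752
(440, 852, 3) (390, 987, 3)
```

```bash
sed -i "s/bi=.*/bi=(582,380,1.69);ke=(690,19,-1.4);cl=(540,-352,-1.32)/;s/,4)/,3.7)/g;s/110,130),3)/X/;s/,3),('s/,2.4),('s/g;s/100),3)\]/100),2.4)]/" ov1.py; python3 ov1.py pics/ov2.png
```

```text
(407, 790, 3) (312, 792, 3)
```

View pics/ov2.png

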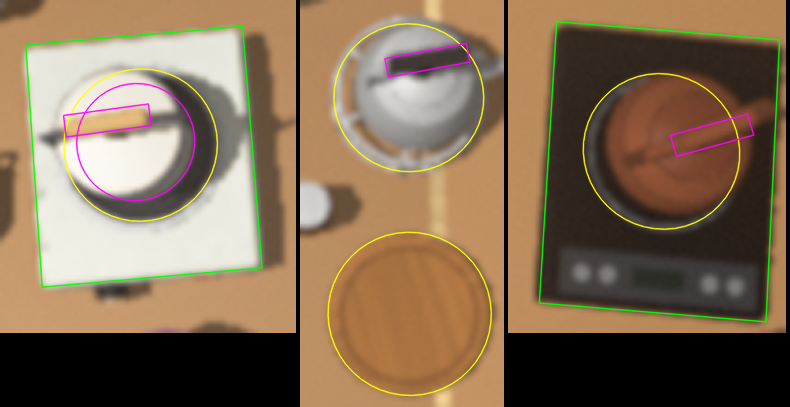

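View pics/ov2s.png

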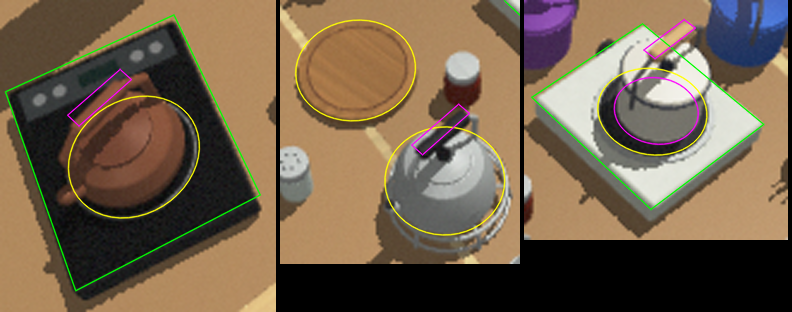

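The overlays fit the hob, hot plate, board, can and kettle bars to within a few mm. The clay bar needs a closer look.

```bash
cat > ov2.py <<'E'
from ov import *
T=pickle.load(open('pics/top0.pkl','rb'))
for z in(100,110,120): print(ray(T,385,178.6,z).round(1))
cl=(536,-362,-1.30);M=(255,0,255)
cv=[(box(*cl,210,-37,37,-10,10),M),(circ(cl[0],cl[1],106,72),(0,255,0)),(circ(cl[0],cl[1],56,52),(255,255,0))]
A=draw(0,[('top0',(355,145,65,65),6),('scene0',(85,230,65,75),6)],cv,0)
h=450;cv2.imwrite('pics/ov3.png',np.hstack([cv2.copyMakeBorder(a,0,h-a.shape[0],0,4,0) for a in A]))
E
python3 ov2.py
```

```text
[ 543.6 -355.7  100. ]
[ 542.6 -352.3  110. ]
[ 541.5 -349.   120. ]
```

View pics/ov3.png

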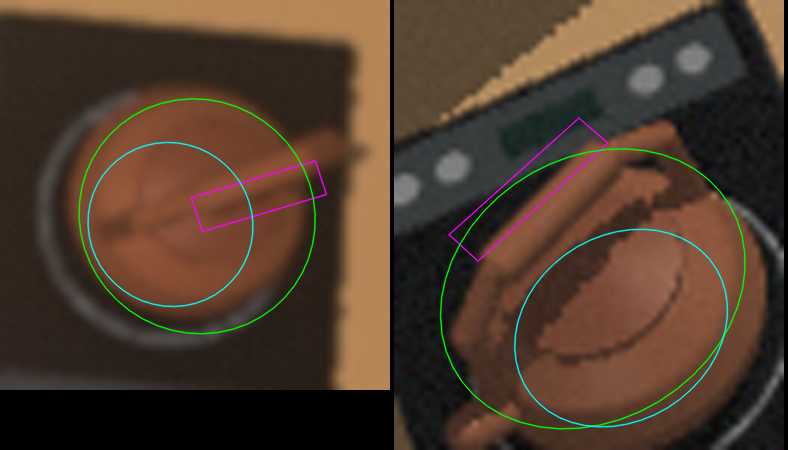

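```bash
sed -i 's/^cl=.*/cl=(546,-355,-1.23);M=(255,0,255)/;s/ov3/ov4/' ov2.py; python3 ov2.py >/dev/null; python3 - <<'E'
from h import *
S=pickle.load(open('pics/scene0.pkl','rb'))
A=ray(S,85+(495-394)/6,230+260/6,206);B=ray(S,85+(610-394)/6,230+150/6,206)
print(A,B,(A+B)/2,np.linalg.norm(A-B),np.arctan2(*(A-B)[1::-1]))
E
```

```text
[ 559.0779847  -388.42987194  206.        ] [ 539.1869983  -323.96326232  206.        ] [ 549.1324915  -356.19656713  206.        ] 67.4655104172231 -1.2715167050814589
```

View pics/ov4.png

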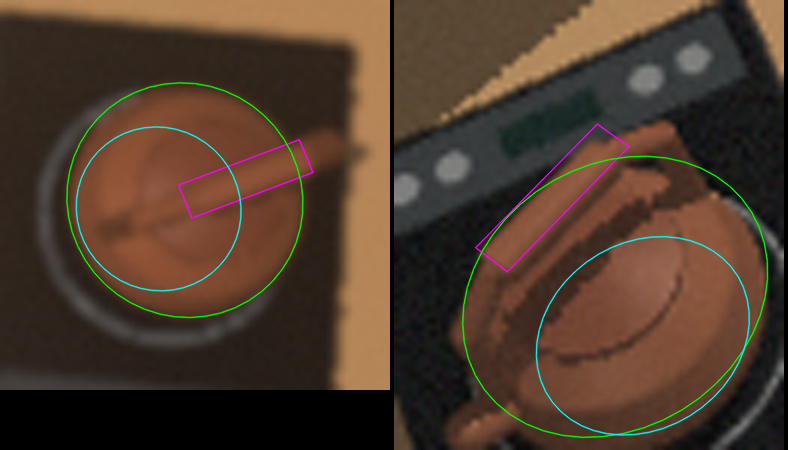

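```bash
cat >> h.py <<'E'
def plan(x,y,z,psi=None,nrot=0):
    """print shift in the current tool frame to reach world x,y,z (tool yaw psi)"""
    s=env.state(); p=s['eef_pos']; w=s['tcp_rot'][2]; psi=w if psi is None else psi
    d=np.array([x,y,z])-p; fr=lambda a:(d[0]*np.cos(a)+d[1]*np.sin(a), d[0]*np.sin(a)-d[1]*np.cos(a), -d[2])
    print('t',round(s['t'],1),'pos',p.round(1),'rpy',s['tcp_rot'].round(4),'F',s['ft_force'].round(1),'op',round(s['opening'],3),'g',round(s['grip_force'],1))
    print('now-frame',np.round(fr(w),1),'turn',np.degrees(w-psi).round(1),'| in target frame',np.round(fr(psi),1))
E
python3 -c "
from h import *
plan(690,19,300,1.735)"
```

```text
t 0.1 pos [ 185.1 -596.7  214.1] rpy [-3.1406e+00 -1.0000e-04  3.0080e-01] F [ 0.1 -0.2  0.6] op 1.0 g 0.0
now-frame [ 664.6 -438.5  -85.9] turn -82.2 | in target frame [524.9 598.7 -85.9]
```

{"name": "arm_command", "arguments": {"targets": [[0,0,-20,-8,1],[0,0,-40,-16,1],[0,0,-60,-24,1],[0,0,-75,-32,1],[0,0,-86,-40,1]]}}

```text
t: 0.6
eef_pos: [185.2, -597.0, 301.5]
tcp_rot: [3.141, 0.0, 1.005]
ft_force: [-0.5, -0.1, -0.8]
opening: 0.999
grip_force: 0.0
```

{"name": "arm_command", "arguments": {"targets": [[0,0,0,-8,1],[0,0,0,-16,1],[0,0,0,-24,1],[0,0,0,-32,1],[0,0,0,-42.2,1]]}}

```text
t: 1.1
eef_pos: [185.2, -596.8, 300.3]
tcp_rot: [-3.142, -0.001, 1.713]
ft_force: [0.8, 0.4, -0.1]
opening: 0.998
grip_force: 0.0
```

```bash
python3 -c "
from h import *
plan(690,19,300,1.735)"
```

```text
t 1.1 pos [ 185.2 -596.8  300.3] rpy [-3.1416e+00 -6.0000e-04  1.7132e+00] F [ 0.8  0.4 -0.1] op 0.998 g 0.0
now-frame [5.379e+02 5.871e+02 3.000e-01] turn -1.2 | in target frame [5.250e+02 5.987e+02 3.000e-01]
```

{"name": "arm_command", "arguments": {"targets": [[27,29.4,0,0,1],[54,58.7,0,0,1],[81,88,0,0,1],[108,117.4,0,0,1],[134.5,146.8,0,0,1]]}}

```text
t: 1.6
eef_pos: [313.0, -442.2, 300.4]
tcp_rot: [-3.141, -0.0, 1.707]
ft_force: [-0.8, -0.7, 0.7]
opening: 1.002
grip_force: 0.0
```

{"name": "arm_command", "arguments": {"targets": [[27,29.4,0,0,1],[54,58.7,0,0,1],[81,88,0,0,1],[108,117.4,0,0,1],[134.5,146.8,0,0,1]]}}

```text
t: 2.1
eef_pos: [440.1, -289.0, 300.5]
tcp_rot: [-3.141, -0.0, 1.707]
ft_force: [-0.6, -0.9, -0.3]
opening: 1.003
grip_force: 0.0
```

{"name": "arm_command", "arguments": {"targets": [[27,29.4,0,0,1],[54,58.7,0,0,1],[81,88,0,0,1],[108,117.4,0,0,1],[134.5,146.8,0,0,1]]}}

```text
t: 2.6
eef_pos: [567.3, -135.7, 300.4]
tcp_rot: [-3.141, -0.0, 1.708]
ft_force: [0.5, 0.0, 0.9]
opening: 1.004
grip_force: 0.0
```

{"name": "arm_command", "arguments": {"targets": [[27,29.4,0,0,1],[54,58.7,0,0,1],[81,88,0,0,1],[108,117.4,0,0,1],[134.5,146.8,0,-1.2,1]]}}

```text
t: 3.1
eef_pos: [694.4, 17.6, 300.2]
tcp_rot: [-3.141, -0.0, 1.729]
ft_force: [0.6, -0.6, 0.7]
opening: 1.0
grip_force: 0.0
```

```bash
python3 - <<'E'
from h import *
plan(690,19,161,1.735)
for n in('top','scene'): snap(n,n+'1')
from ov import *
s=env.state();p=s['eef_pos'];w=s['tcp_rot'][2]
M=(255,0,255);ke=(690,19,-1.4)
cv=[(box(*ke,189,-39,39,-9,9),M),(box(*ke,171,-39,39,-9,9),(0,255,0)),(box(p[0],p[1],w,p[2],-10,10,-59,59),(255,255,0))]
A=draw(0,[('top1',(245,115,65,60),6),('scene1',(220,180,65,75),6)],cv,0)
h=450;cv2.imwrite('pics/ov5.png',np.hstack([cv2.copyMakeBorder(a,0,h-a.shape[0],0,4,0) for a in A]))
E
```

```text
t 3.1 pos [694.4  17.6 300.2] rpy [-3.1409 -0.      1.7287] F [ 0.6 -0.6  0.7] op 1.0 g 0.0
now-frame [  2.1  -4.1 139.2] turn -0.4 | in target frame [  2.1  -4.1 139.2]
```

View pics/ov5.png

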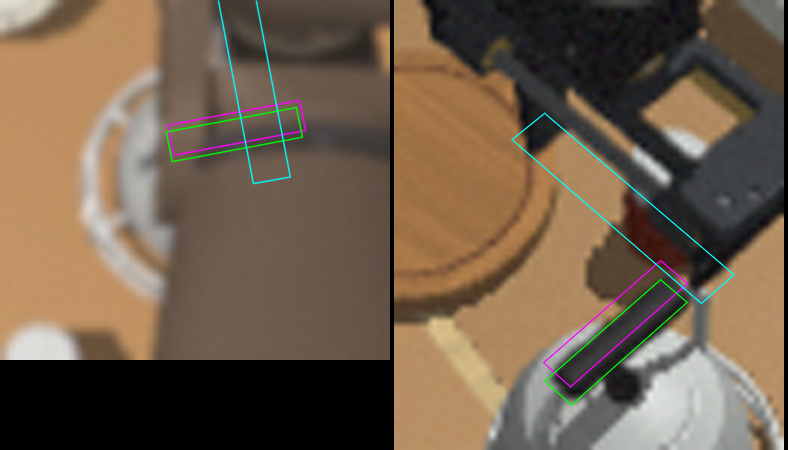

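{"name": "arm_command", "arguments": {"targets": [[1,-2,30,-0.4,1],[2,-4,60,-0.4,1],[2,-4,90,-0.4,1],[2,-4,118,-0.4,1],[2,-4,139,-0.4,1]]}}

```text
t: 3.7
eef_pos: [688.4, 16.8, 159.6]
tcp_rot: [-3.139, -0.0, 1.735]
ft_force: [0.6, -0.5, 0.3]
opening: 0.999
grip_force: 0.0
```

{"name": "arm_command", "arguments": {"targets": [[0,0,0,0,0.6],[0,0,0,0,0.4],[0,0,0,0,0.3],[0,0,0,0,0.2],[0,0,0,0,0.1]]}}

```text
t: 4.2
eef_pos: [689.6, 17.3, 162.6]
tcp_rot: [3.14, 0.0, 1.735]
ft_force: [-0.4, -0.1, 0.3]
opening: 0.633
grip_force: 0.0
```

{"name": "arm_command", "arguments": {"targets": [[0,0,0,0,0],[0,0,0,0,0],[0,0,0,0,0],[0,0,0,0,0],[0,0,0,0,0]]}}

```text
t: 4.7
eef_pos: [690.0, 17.4, 162.0]
tcp_rot: [3.14, 0.0, 1.735]
ft_force: [4.1, 1.0, 2.9]
opening: 0.214
grip_force: 1.6
```

{"name": "arm_command", "arguments": {"targets": [[0,0,0,0,0],[0,0,0,0,0],[0,0,-3,0,0],[0,0,-9,0,0],[0,0,-18,0,0]]}}

```text
t: 5.2
eef_pos: [688.9, 17.3, 179.4]
tcp_rot: [-3.14, -0.0, 1.735]
ft_force: [0.3, 0.0, -5.3]
opening: 0.189
grip_force: 30.0
```

{"name": "arm_command", "arguments": {"targets": [[0,0,-10,0,0],[0,0,-24,0,0],[0,0,-40,0,0],[0,0,-50,0,0],[0,0,-56,0,0]]}}

```text
t: 5.7
eef_pos: [689.6, 17.4, 237.3]
tcp_rot: [3.14, 0.001, 1.735]
ft_force: [0.5, -0.1, -5.1]
opening: 0.191
grip_force: 30.0
```

```bash
python3 -c "
from h import *
plan(460,30,237)"
```

```text
t 5.7 pos [689.6  17.4 237.3] rpy [3.1400e+00 5.0000e-04 1.7353e+00] F [ 0.5 -0.1 -5.1] op 0.191 g 30.0
now-frame [  50.1 -224.4    0.3] turn 0.0 | in target frame [  50.1 -224.4    0.3]
```

{"name": "arm_command", "arguments": {"targets": [[4,-16,0,0,0],[11,-48,0,0,0],[19,-84,0,0,0],[27,-120,0,0,0],[35,-156,0,0,0]]}}

```text
t: 6.2
eef_pos: [528.1, 26.4, 235.6]
tcp_rot: [-3.141, 0.0, 1.735]
ft_force: [1.0, 0.4, -4.9]
opening: 0.188
grip_force: 30.0
```

{"name": "arm_command", "arguments": {"targets": [[7,-30,0,0,0],[12,-52,10,0,0],[15,-64,25,0,0],[15,-68,45,0,0],[15,-68,65,0,0]]}}

```text
t: 6.7
eef_pos: [459.7, 30.0, 170.6]
tcp_rot: [3.14, 0.0, 1.735]
ft_force: [0.3, -0.9, -5.2]
opening: 0.193
grip_force: 30.0
```

{"name": "arm_command", "arguments": {"targets": [[0,0,10,0,0],[0,0,18,0,0],[0,0,23,0,0],[0,0,26,0,0],[0,0,27,0,0]]}}

```text
t: 7.2
eef_pos: [460.4, 30.0, 143.7]
tcp_rot: [3.141, 0.0, 1.735]
ft_force: [-0.8, 0.2, -4.8]
opening: 0.187
grip_force: 30.0
```

{"name": "arm_command", "arguments": {"targets": [[0,0,1,0,0],[0,0,2,0,0],[0,0,2.5,0,0],[0,0,3,0,0],[0,0,3,0,0]]}}

```text
t: 7.7
eef_pos: [460.6, 30.0, 141.0]
tcp_rot: [3.141, 0.0, 1.735]
ft_force: [0.2, 0.9, 2.0]
opening: 0.188
grip_force: 30.0
```

{"name": "arm_command", "arguments": {"targets": [[0,0,0,0,0.4],[0,0,0,0,1],[0,0,0,0,1],[0,0,0,0,1],[0,0,0,0,1]]}}

```text
t: 8.2
eef_pos: [460.2, 30.0, 140.6]
tcp_rot: [3.142, 0.0, 1.735]
ft_force: [0.7, -0.5, 0.7]
opening: 0.553
grip_force: 0.0
```

{"name": "arm_command", "arguments": {"targets": [[0,0,-15,0,1],[0,0,-45,0,1],[0,0,-90,0,1],[0,0,-130,0,1],[0,0,-170,0,1]]}}

```text
t: 8.7
eef_pos: [459.9, 30.0, 312.4]
tcp_rot: [3.141, 0.0, 1.735]
ft_force: [1.2, 0.2, 0.3]
opening: 0.964
grip_force: 0.0
```

```bash
python3 -c "
from h import *
plan(582,380,310,1.69)"
```

```text
t 8.7 pos [459.9  30.  312.4] rpy [3.1414e+00 1.0000e-04 1.7353e+00] F [1.2 0.2 0.3] op 0.964 g 0.0
now-frame [325.2 177.8   2.4] turn 2.6 | in target frame [333.  162.9   2.4]
```

{"name": "arm_command", "arguments": {"targets": [[33,18,0,0,1],[65,36,0,0,1],[98,53,0,0,1],[130,71,0,0,1],[163,89,0,0,1]]}}

```text
t: 9.2
eef_pos: [521.6, 206.9, 310.6]
tcp_rot: [3.142, 0.0, 1.735]
ft_force: [0.4, -0.5, 0.9]
opening: 1.004
grip_force: 0.0
```

{"name": "arm_command", "arguments": {"targets": [[33,18,0,0,1],[65,36,0,1,1],[98,53,0,2,1],[130,71,0,2.6,1],[162,89,2,2.6,1]]}}

```text
t: 9.7
eef_pos: [582.9, 381.3, 308.6]
tcp_rot: [3.141, 0.0, 1.69]
ft_force: [-0.4, -0.6, 0.4]
opening: 1.0
grip_force: 0.0
```

```bash
python3 - <<'E'
from h import *
for n in('top','scene'): snap(n,n+'2')
plan(582,380,192,1.69)
from ov import *
M=(255,0,255);bi=(582,380,1.69);Y=(0,255,255);st=(688,28)
cv=[(box(*bi,221,-39,39,-10,10),M),(box(*bi,201,-39,39,-10,10),(0,255,0)),(circ(*st,40,78),Y),(circ(*st,40,1),Y)]
A=draw(0,[('top2',(245,115,65,60),6),('scene2',(200,200,65,75),6)],cv,0)
B=draw(0,[('scene2',(305,115,65,45),5)],cv,0)[0]
h=450;o=np.hstack([cv2.copyMakeBorder(a,0,h-a.shape[0],0,4,0) for a in A]); 
o=np.vstack([o,cv2.copyMakeBorder(B[:150],0,0,0,o.shape[1]-B.shape[1],0)]);cv2.imwrite('pics/ov6.png',o);print(o.shape)
E
```

```text
t 9.8 pos [582.8 383.1 306.7] rpy [-3.1401e+00  1.0000e-04  1.6925e+00] F [-0.8 -0.2 -0.3] op 1.003 g 0.0
now-frame [ -3.   -1.2 114.7] turn 0.1 | in target frame [ -3.   -1.2 114.7]
(600, 788, 3)
```

View pics/ov6.png

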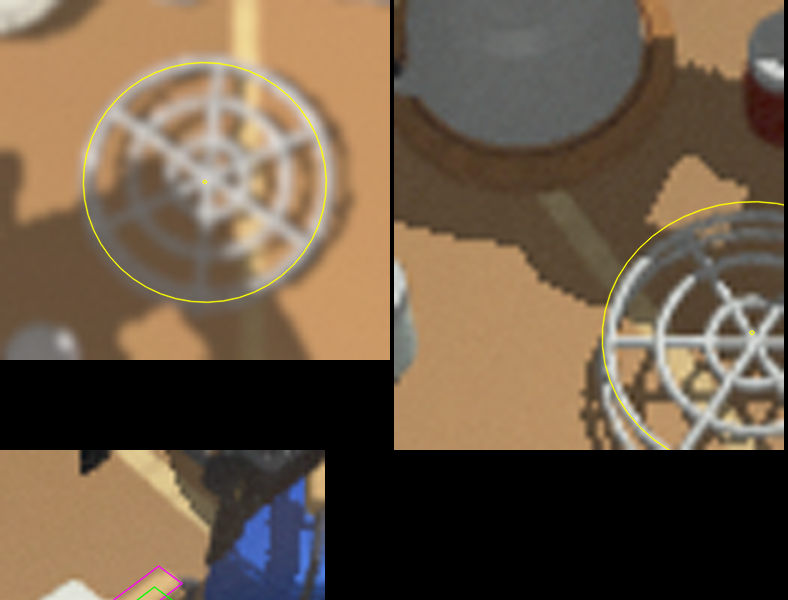

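The stand hub shows at (210,180) in the top crop and (762,343) in the scene crop, which puts the stand at about (691,27). The can's bar matches the overlay, so I'll descend.

{"name": "arm_command", "arguments": {"targets": [[-1,-1,25,0,1],[-2,-1,55,0,1],[-3,-1,80,0,1],[-3,-1,100,0,1],[-3,-1,114,0,1]]}}

```text
t: 10.3
eef_pos: [581.5, 375.9, 193.1]
tcp_rot: [-3.14, 0.001, 1.69]
ft_force: [0.3, -0.2, 0.6]
opening: 1.001
grip_force: 0.0
```

{"name": "arm_command", "arguments": {"targets": [[0,0,0,0,0.6],[0,0,0,0,0.4],[0,0,0,0,0.3],[0,0,0,0,0.2],[0,0,0,0,0.1]]}}

```text
t: 10.8
eef_pos: [582.1, 376.8, 195.3]
tcp_rot: [3.141, -0.0, 1.69]
ft_force: [0.4, 0.2, -0.5]
opening: 0.632
grip_force: 0.0
```

{"name": "arm_command", "arguments": {"targets": [[0,0,0,0,0],[0,0,0,0,0],[0,0,0,0,0],[0,0,0,0,0],[0,0,0,0,0]]}}

```text
t: 11.3
eef_pos: [582.0, 376.7, 194.6]
tcp_rot: [3.141, 0.0, 1.69]
ft_force: [2.2, 1.1, 1.4]
opening: 0.215
grip_force: 1.1
```

{"name": "arm_command", "arguments": {"targets": [[0,0,0,0,0],[0,0,0,0,0],[0,0,0,0,0],[0,0,-2,0,0],[0,0,-6,0,0]]}}

```text
t: 11.8
eef_pos: [581.6, 376.4, 200.1]
tcp_rot: [-3.14, 0.001, 1.69]
ft_force: [0.6, -0.7, -4.2]
opening: 0.207
grip_force: 30.0
```

{"name": "arm_command", "arguments": {"targets": [[0,0,-10,0,0],[0,0,-22,0,0],[0,0,-38,0,0],[0,0,-52,0,0],[0,0,-60,0,0]]}}

```text
t: 12.3
eef_pos: [582.2, 376.8, 262.8]
tcp_rot: [3.139, -0.001, 1.69]
ft_force: [0.3, -0.3, -3.8]
opening: 0.209
grip_force: 30.0
```

```bash
python3 -c "
from h import *
plan(691,26,260)"
```

```text
t 12.3 pos [582.2 376.8 262.8] rpy [ 3.1394e+00 -7.0000e-04  1.6900e+00] F [ 0.3 -0.3 -3.8] op 0.209 g 30.0
now-frame [-361.3   66.3    2.8] turn 0.0 | in target frame [-361.3   66.3    2.8]
```

{"name": "arm_command", "arguments": {"targets": [[-15,3,0,0,0],[-45,8,0,0,0],[-81,15,0,0,0],[-117,21,0,0,0],[-153,28,0,0,0]]}}

```text
t: 12.8
eef_pos: [628.0, 225.9, 260.1]
tcp_rot: [-3.141, 0.0, 1.69]
ft_force: [1.2, 0.1, -4.2]
opening: 0.213
grip_force: 30.0
```

{"name": "arm_command", "arguments": {"targets": [[-36,6,0,0,0],[-72,13,0,0,0],[-108,20,0,0,0],[-144,26,0,0,0],[-175,32,0,0,0]]}}

```text
t: 13.3
eef_pos: [680.5, 55.3, 260.1]
tcp_rot: [-3.141, 0.0, 1.689]
ft_force: [0.5, 0.6, -3.9]
opening: 0.209
grip_force: 30.0
```

{"name": "arm_command", "arguments": {"targets": [[-20,3,0,0,0],[-30,5,10,0,0],[-35,6,25,0,0],[-35,6,40,0,0],[-35,6,60,0,0]]}}

```text
t: 13.8
eef_pos: [690.2, 25.2, 199.1]
tcp_rot: [-3.141, -0.0, 1.691]
ft_force: [0.6, -0.3, -5.3]
opening: 0.206
grip_force: 30.0
```

```bash
python3 -c "
from h import *
plan(691,24,169)"
```

```text
t 13.8 pos [690.2  25.2 199.1] rpy [-3.1411e+00 -3.0000e-04  1.6909e+00] F [ 0.6 -0.3 -5.3] op 0.206 g 30.0
now-frame [-1.2  0.7 30.1] turn 0.0 | in target frame [-1.2  0.7 30.1]
```

{"name": "arm_command", "arguments": {"targets": [[-0.5,0.5,10,0,0],[-1,0.5,18,0,0],[-1,0.5,24,0,0],[-1,0.5,27,0,0],[-1,0.5,28,0,0]]}}

```text
t: 14.3
eef_pos: [691.3, 23.3, 172.7]
tcp_rot: [3.141, 0.0, 1.69]
ft_force: [0.3, -0.4, -4.0]
opening: 0.208
grip_force: 30.0
```

{"name": "arm_command", "arguments": {"targets": [[0,0,1,0,0],[0,0,1.5,0,0],[0,0,2,0,0],[0,0,2.5,0,0],[0,0,2.5,0,0]]}}

```text
t: 14.8
eef_pos: [691.2, 23.1, 170.2]
tcp_rot: [3.141, 0.0, 1.69]
ft_force: [-0.7, -0.5, -3.4]
opening: 0.206
grip_force: 30.0
```

```bash
python3 - <<'E'
from h import *
plan(691,24,169)
for n in('top','scene'): snap(n,n+'3')
E
```

```text
t 14.8 pos [691.2  23.1 170.2] rpy [3.1415e+00 1.0000e-04 1.6899e+00] F [-0.7 -0.5 -3.4] op 0.206 g 30.0
now-frame [ 0.9 -0.1  1.2] turn 0.0 | in target frame [ 0.9 -0.1  1.2]
```

No contact yet, so I'll lower a bit more.

{"name": "arm_command", "arguments": {"targets": [[0,0,0.7,0,0],[0,0,1.4,0,0],[0,0,2,0,0],[0,0,2.5,0,0],[0,0,2.5,0,0]]}}

```text
t: 15.4
eef_pos: [691.3, 23.3, 168.4]
tcp_rot: [3.141, 0.0, 1.69]
ft_force: [-2.3, 1.2, 4.6]
opening: 0.21
grip_force: 30.0
```

{"name": "arm_command", "arguments": {"targets": [[0,0,0,0,0.4],[0,0,0,0,1],[0,0,0,0,1],[0,0,0,0,1],[0,0,0,0,1]]}}

```text
t: 15.9
eef_pos: [691.3, 23.1, 167.5]
tcp_rot: [-3.142, 0.0, 1.69]
ft_force: [0.5, 0.2, -0.0]
opening: 0.571
grip_force: 0.0
```

{"name": "arm_command", "arguments": {"targets": [[0,0,-15,0,1],[0,0,-45,0,1],[0,0,-90,0,1],[0,0,-120,-3,1],[0,0,-140,-12,1]]}}

```text
t: 16.4
eef_pos: [691.5, 23.2, 311.9]
tcp_rot: [3.138, 0.002, 1.895]
ft_force: [-0.1, 0.1, 0.1]
opening: 0.975
grip_force: 0.0
```

```bash
python3 -c "
from h import *
plan(547,-356,310,1.9)"
```

```text
t 16.4 pos [691.5  23.2 311.9] rpy [3.1377e+00 1.6000e-03 1.8951e+00] F [-0.1  0.1  0.1] op 0.975 g 0.0
now-frame [-313.4 -257.8    1.9] turn -0.3 | in target frame [-312.1 -259.4    1.9]
```

{"name": "arm_command", "arguments": {"targets": [[-31,-26,0,0,1],[-62,-52,0,0,1],[-94,-78,0,0,1],[-125,-103,0,0,1],[-156,-129,0,0,1]]}}

```text
t: 16.9
eef_pos: [617.5, -167.0, 309.0]
tcp_rot: [3.141, 0.001, 1.893]
ft_force: [0.5, -0.8, -0.2]
opening: 0.998
grip_force: 0.0
```

{"name": "arm_command", "arguments": {"targets": [[-31,-26,0,0,1],[-62,-52,0,0,1],[-94,-78,0,0,1],[-125,-103,0,0,1],[-156,-129,0,0,1]]}}

```text
t: 17.4
eef_pos: [544.3, -355.8, 309.1]
tcp_rot: [3.141, 0.001, 1.892]
ft_force: [0.3, -0.4, 0.3]
opening: 1.002
grip_force: 0.0
```

```bash
python3 - <<'E'
from h import *
for n in('top','scene'): snap(n,n+'4')
plan(547,-356,182,1.9)
from ov import *
M=(255,0,255);st=(691,27);Y=(0,255,255);bi=(691,26,1.69);cl=(547,-356,-1.24);G=(0,255,0)
cv=[(circ(*st,40,78),Y),(box(*bi,195,-39,39,-10,10),M),(circ(bi[0],bi[1],40,60),M),(box(*cl,210,-37,37,-10,10),M),(box(*cl,192,-37,37,-10,10),G)]
A=draw(0,[('top4',(250,115,55,60),5),('scene4',(200,190,100,100),5)],cv,0)+draw(0,[('scene4',(85,230,65,75),3)],cv,0)
h=500;o=np.hstack([cv2.copyMakeBorder(a,0,h-a.shape[0],0,4,0) for a in A])[:, :]
cv2.imwrite('pics/ov7.png',cv2.resize(o,(800,int(500*800/o.shape[1]))));print(o.shape)
E
```

```text
t 17.5 pos [ 543.2 -358.3  308.5] rpy [-3.1414e+00  1.4000e-03  1.8882e+00] F [-0.5  0.8 -1.5] op 0.999 g 0.0
now-frame [  1.    4.3 126.5] turn -0.7 | in target frame [  1.    4.3 126.5]
(500, 982, 3)
```

View pics/ov7.png

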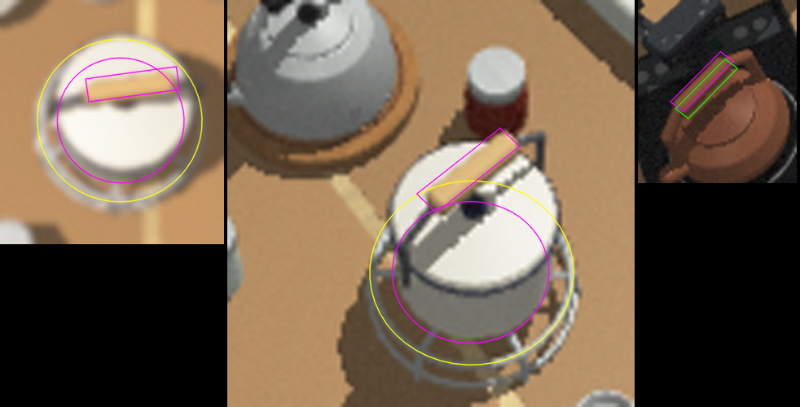

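The can sits centred on the stand, and the clay bar matches the overlay. I'll grasp the clay pot.

{"name": "arm_command", "arguments": {"targets": [[0,2,25,-0.7,1],[1,4,55,-0.7,1],[1,4,85,-0.7,1],[1,4,110,-0.7,1],[1,4,126,-0.7,1]]}}

```text
t: 18.0
eef_pos: [548.5, -351.3, 180.7]
tcp_rot: [-3.141, -0.001, 1.905]
ft_force: [-0.3, -1.0, -0.2]
opening: 1.0
grip_force: 0.0
```

{"name": "arm_command", "arguments": {"targets": [[0,0,0,0,0.6],[0,0,0,0,0.4],[0,0,0,0,0.3],[0,0,0,0,0.2],[0,0,0,0,0.1]]}}

```text
t: 18.5
eef_pos: [548.8, -352.3, 182.5]
tcp_rot: [3.141, 0.001, 1.905]
ft_force: [0.1, -0.3, -0.6]
opening: 0.639
grip_force: 0.0
```

{"name": "arm_command", "arguments": {"targets": [[0,0,0,0,0],[0,0,0,0,0],[0,0,0,0,0],[0,0,0,0,0],[0,0,0,0,0]]}}

```text
t: 19.0
eef_pos: [548.2, -352.3, 181.7]
tcp_rot: [-3.141, 0.0, 1.905]
ft_force: [-3.3, -1.8, 2.9]
opening: 0.216
grip_force: 1.9
```

{"name": "arm_command", "arguments": {"targets": [[0,0,0,0,0],[0,0,0,0,0],[0,0,0,0,0],[0,0,-2,0,0],[0,0,-6,0,0]]}}

```text
t: 19.5
eef_pos: [548.4, -351.6, 186.6]
tcp_rot: [-3.141, -0.002, 1.905]
ft_force: [0.1, 0.2, -7.7]
opening: 0.207
grip_force: 30.0
```

{"name": "arm_command", "arguments": {"targets": [[0,0,-15,0,0],[0,0,-40,0,0],[0,0,-75,0,0],[0,0,-110,0,0],[0,0,-140,0,0]]}}

```text
t: 20.0
eef_pos: [548.8, -351.7, 329.1]
tcp_rot: [3.141, -0.0, 1.905]
ft_force: [0.1, -1.4, -8.8]
opening: 0.205
grip_force: 30.0
```

```bash
python3 -c "
from h import *
plan(579,375,395)"
```

```text
t 20.0 pos [ 548.8 -351.7  329.1] rpy [ 3.1410e+00 -1.0000e-04  1.9049e+00] F [ 0.1 -1.4 -8.8] op 0.205 g 30.0
now-frame [676.6 266.9 -65.9] turn 0.0 | in target frame [676.6 266.9 -65.9]
```

{"name": "arm_command", "arguments": {"targets": [[11,4,-10,0,0],[34,13,-25,0,0],[65,26,-40,0,0],[99,39,-50,0,0],[132,52,-50,0,0]]}}

```text
t: 20.5
eef_pos: [554.3, -208.1, 377.5]
tcp_rot: [3.141, -0.0, 1.905]
ft_force: [1.0, 0.6, -7.9]
opening: 0.207
grip_force: 30.0
```

{"name": "arm_command", "arguments": {"targets": [[33.5,13.2,0,0,0],[67,26.4,0,0,0],[100.5,39.6,0,0,0],[134,52.8,0,0,0],[167.5,66,0,0,0]]}}

```text
t: 21.0
eef_pos: [561.1, -28.0, 376.1]
tcp_rot: [-3.14, -0.002, 1.905]
ft_force: [0.8, -0.6, -6.9]
opening: 0.21
grip_force: 30.0
```

{"name": "arm_command", "arguments": {"targets": [[33.5,13.2,0,0,0],[67,26.4,0,0,0],[100.5,39.6,0,0,0],[134,52.8,0,0,0],[167.5,66,0,0,0]]}}

```text
t: 21.5
eef_pos: [568.4, 151.7, 376.0]
tcp_rot: [-3.14, -0.001, 1.905]
ft_force: [1.1, -1.1, -8.0]
opening: 0.212
grip_force: 30.0
```

{"name": "arm_command", "arguments": {"targets": [[33.5,13.2,0,0,0],[67,26.4,0,0,0],[100.5,39.6,0,0,0],[134,52.8,0,0,0],[164,64,0,0,0]]}}

```text
t: 22.0
eef_pos: [575.0, 327.7, 375.7]
tcp_rot: [-3.139, -0.0, 1.905]
ft_force: [0.5, -0.8, -7.4]
opening: 0.209
grip_force: 30.0
```

{"name": "arm_command", "arguments": {"targets": [[24,9,0,0,0],[39,15,10,0,0],[47,18,30,0,0],[49,19,60,0,0],[49,19,90,0,0]]}}

```text
t: 22.5
eef_pos: [577.1, 378.1, 284.7]
tcp_rot: [-3.14, 0.0, 1.905]
ft_force: [1.0, -0.0, -9.7]
opening: 0.207
grip_force: 30.0
```

```bash
python3 -c "
from h import *
plan(578,378,192)"
```

```text
t 22.5 pos [577.1 378.1 284.7] rpy [-3.1398e+00  2.0000e-04  1.9051e+00] F [ 1.  -0.  -9.7] op 0.207 g 30.0
now-frame [-0.4  0.8 92.7] turn 0.0 | in target frame [-0.4  0.8 92.7]
```

```bash
python3 - <<'E'
from h import *
for n in('top','scene'): snap(n,n+'5')
for n in('top4','scene4'):
    c=pickle.load(open(f'pics/{n}.pkl','rb')); g=c['frame'].max(2).astype(np.uint8)
    u,v=map(int,proj(c,(579,375,66))); print(n,(u,v),g[v,u])
    m=np.zeros_like(g); w=g<90; nl,l,st,ce=cv2.connectedComponentsWithStats(w.astype(np.uint8))
    k=l[v,u]; print(st[k],ce[k].round(1),'->',ray(c,*ce[k],66).round(1))
    cs,_=cv2.findContours((l==k).astype(np.uint8),0,1); e=cv2.fitEllipse(max(cs,key=len)); print(np.round(e[0],1),np.round(e[1],1),ray(c,*e[0],66).round(1))
from ov import *
Y=(0,255,255);G=(0,255,0);hob=(542,-355,-.1);hp=(579,375)
cv=[(circ(hob[0],hob[1],56,80),Y),(box(*hob,56,-165,125,-115,115),G),(circ(*hp,66,78),Y)]
A=draw(0,[('top5',(335,140,85,95),4),('scene5',(70,220,115,130),4)],cv,0)
h=520;cv2.imwrite('pics/ov8.png',np.hstack([cv2.copyMakeBorder(a,0,h-a.shape[0],0,0,0) for a in A]))
E
```

```text
top4 (187, 173) 94
[     0      0    512    384 178788] [252.7 189.8] -> [513.7 130.8  66. ]
[260.5 189.5] [438.2 628.8] [514.3 101.9  66. ]
scene4 (322, 175) 78
[ 301  159   46   37 1304] [323.4 176.6] -> [583.6 373.3  66. ]
[323.4 176.6] [35.6 44.6] [583.6 373.3  66. ]
```

View pics/ov8.png

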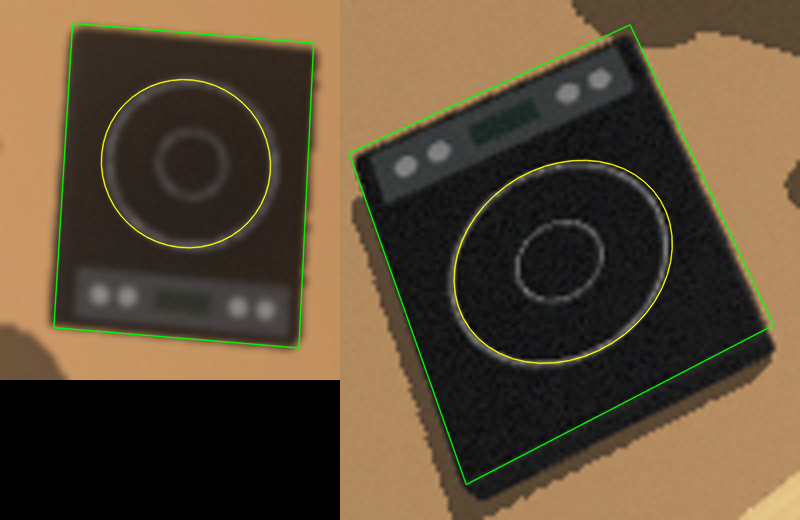

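```bash
python3 - <<'E'
from h import *
for n,ts in(('top4',(105,115,130,145,160)),('scene4',(90,110,130,150))):
  for t in ts:
    c=pickle.load(open(f'pics/{n}.pkl','rb')); g=c['frame'].max(2); u,v=map(int,proj(c,(579,375,66)))
    x0,y0=u-40,v-40; w=(g[y0:v+40,x0:u+40]<t).astype(np.uint8); nl,l,st,ce=cv2.connectedComponentsWithStats(w)
    k=l[40,40]; print(n,t,st[k],ray(c,ce[k][0]+x0,ce[k][1]+y0,66).round(1))
E
```

```text
top4 105 [  21   22   40   39 1234] [577.6 375.2  66. ]
top4 115 [  21   22   40   39 1257] [577.4 374.9  66. ]
top4 130 [  21   21   40   41 1282] [577.4 375.   66. ]
top4 145 [  20   21   42   41 1323] [577.5 374.7  66. ]
top4 160 [  20   21   42   41 1357] [577.6 374.8  66. ]
scene4 90 [  19   24   46   37 1304] [583.6 373.3  66. ]
scene4 110 [  19   23   46   38 1337] [583.4 373.1  66. ]
scene4 130 [  19   23   46   38 1353] [583.3 373.6  66. ]
scene4 150 [  19   23   46   38 1365] [582.8 374.   66. ]
```

{"name": "arm_command", "arguments": {"targets": [[0,1,20,0,0],[0,1,45,0,0],[0,1,65,0,0],[0,1,78,0,0],[0,1,86,0,0]]}}

```text
t: 23.1
eef_pos: [579.0, 378.0, 201.2]
tcp_rot: [-3.141, 0.0, 1.904]
ft_force: [0.2, 0.3, -7.3]
opening: 0.207
grip_force: 30.0
```

{"name": "arm_command", "arguments": {"targets": [[0,0,1.5,0,0],[0,0,3,0,0],[0,0,4,0,0],[0,0,5,0,0],[0,0,5,0,0]]}}

```text
t: 23.6
eef_pos: [579.0, 378.1, 196.9]
tcp_rot: [3.141, 0.0, 1.905]
ft_force: [-0.3, 0.5, -7.2]
opening: 0.209
grip_force: 30.0
```

{"name": "arm_command", "arguments": {"targets": [[0,0,0.7,0,0],[0,0,1.4,0,0],[0,0,2,0,0],[0,0,2.5,0,0],[0,0,2.5,0,0]]}}

```text
t: 24.1
eef_pos: [579.0, 378.1, 194.0]
tcp_rot: [-3.141, 0.0, 1.905]
ft_force: [0.5, -0.3, -7.7]
opening: 0.211
grip_force: 30.0
```

{"name": "arm_command", "arguments": {"targets": [[0,0,0.7,0,0],[0,0,1.4,0,0],[0,0,2,0,0],[0,0,2.5,0,0],[0,0,2.5,0,0]]}}

```text
t: 24.6
eef_pos: [579.0, 378.1, 191.5]
tcp_rot: [-3.141, 0.0, 1.905]
ft_force: [-0.4, -0.5, -7.0]
opening: 0.206
grip_force: 30.0
```

{"name": "arm_command", "arguments": {"targets": [[0,0,0.5,0,0],[0,0,1,0,0],[0,0,1.5,0,0],[0,0,1.5,0,0],[0,0,1.5,0,0]]}}

```text
t: 25.1
eef_pos: [579.0, 378.5, 191.3]
tcp_rot: [3.14, -0.0, 1.905]
ft_force: [-4.8, 1.4, 5.7]
opening: 0.211
grip_force: 30.0
```

Contact. I'll release, lift and go to the kettle.

{"name": "arm_command", "arguments": {"targets": [[0,0,0,0,0.4],[0,0,0,0,1],[0,0,0,0,1],[0,0,0,0,1],[0,0,0,0,1]]}}

```text
t: 25.6
eef_pos: [579.1, 378.0, 190.0]
tcp_rot: [3.142, 0.0, 1.904]
ft_force: [-0.9, -0.2, -0.0]
opening: 0.573
grip_force: 0.0
```

{"name": "arm_command", "arguments": {"targets": [[0,0,-15,0,1],[0,0,-45,0,1],[0,0,-90,0,1],[0,0,-110,5,1],[0,0,-120,9.7,1]]}}

```text
t: 26.1
eef_pos: [579.4, 378.3, 314.3]
tcp_rot: [3.137, -0.001, 1.732]
ft_force: [-0.3, 0.6, 0.2]
opening: 0.973
grip_force: 0.0
```

```bash
python3 -c "
from h import *
plan(460,30,310,1.735)"
```

```text
t 26.1 pos [579.4 378.3 314.3] rpy [ 3.1370e+00 -1.4000e-03  1.7319e+00] F [-0.3  0.6  0.2] op 0.973 g 0.0
now-frame [-324.6 -173.7    4.3] turn -0.2 | in target frame [-324.1 -174.7    4.3]
```

{"name": "arm_command", "arguments": {"targets": [[-33,-17,0,0,1],[-65,-35,0,0,1],[-98,-52,0,0,1],[-130,-70,0,0,1],[-163,-87,0,0,1]]}}

```text
t: 26.6
eef_pos: [519.2, 201.8, 311.4]
tcp_rot: [3.14, 0.0, 1.735]
ft_force: [-0.1, -0.5, 0.1]
opening: 0.995
grip_force: 0.0
```

{"name": "arm_command", "arguments": {"targets": [[-33,-17,0,0,1],[-65,-35,0,0,1],[-98,-52,0,0,1],[-130,-70,0,0,1],[-161,-87,2,0,1]]}}

```text
t: 27.1
eef_pos: [459.8, 28.7, 309.5]
tcp_rot: [3.14, 0.001, 1.735]
ft_force: [1.1, 0.0, -0.6]
opening: 0.997
grip_force: 0.0
```

```bash
python3 - <<'E'
from h import *
for n in('top','scene'): snap(n,n+'6')
plan(460,30,142,1.735)
from ov import *
M=(255,0,255);Y=(0,255,255);G=(0,255,0);cl=(579,374.5,-1.24);hp=(579,374.5);ke=(460,31,1.735);st=(691,27)
cv=[(circ(*hp,66,78),Y),(box(*cl,220,-37,37,-10,10),M),(circ(cl[0],cl[1],116,72),G),(circ(*hp,66,52),M),(box(*ke,169,-39,39,-9,9),M)]
A=draw(0,[('top6',(150,140,65,75),5),('scene6',(280,120,80,85),5)],cv,0)
cv2.imwrite('pics/ov9.png',np.hstack([cv2.copyMakeBorder(a,0,450-a.shape[0],0,2,0) for a in A]))
E
```

```text
t 27.2 pos [459.4  27.4 309.3] rpy [3.1405e+00 1.0000e-03 1.7323e+00] F [0.4 0.1 0.1] op 1.002 g 0.0
now-frame [  2.5   1.  167.3] turn -0.2 | in target frame [  2.5   1.  167.3]
```

View pics/ov9.png

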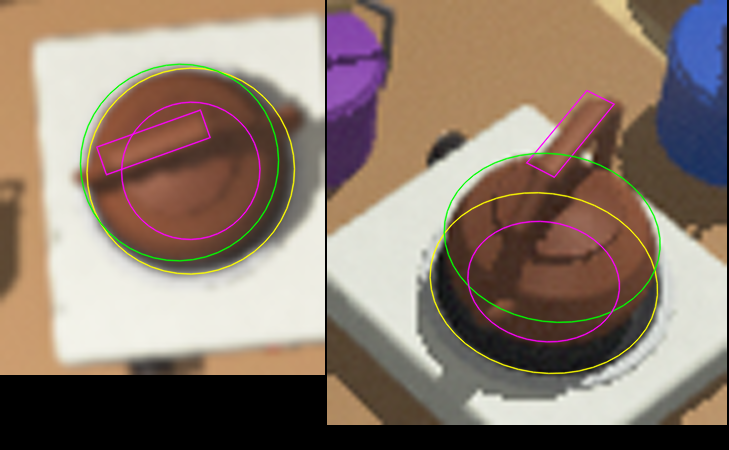

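The clay pot sits centred on the plate. I'll grasp the kettle at the same pose where I released it.

{"name": "arm_command", "arguments": {"targets": [[1,0,35,0,1],[2,1,75,0,1],[2.5,1,115,0,1],[2.5,1,147,0,1],[2.5,1,167,0,1]]}}

```text
t: 27.7
eef_pos: [460.9, 33.2, 139.8]
tcp_rot: [-3.141, -0.0, 1.735]
ft_force: [0.6, -0.6, 0.1]
opening: 0.999
grip_force: 0.0
```

{"name": "arm_command", "arguments": {"targets": [[0,0,0,0,0.6],[0,0,0,0,0.4],[0,0,0,0,0.3],[0,0,0,0,0.2],[0,0,0,0,0.1]]}}

```text
t: 28.2
eef_pos: [461.3, 32.6, 142.0]
tcp_rot: [3.14, 0.0, 1.735]
ft_force: [0.0, -0.1, 0.3]
opening: 0.635
grip_force: 0.0
```

{"name": "arm_command", "arguments": {"targets": [[0,0,0,0,0],[0,0,0,0,0],[0,0,0,0,0],[0,0,0,0,0],[0,0,0,0,0]]}}

```text
t: 28.7
eef_pos: [461.0, 32.6, 141.1]
tcp_rot: [-3.142, 0.0, 1.735]
ft_force: [0.1, 0.1, -0.4]
opening: 0.215
grip_force: 0.0
```

{"name": "arm_command", "arguments": {"targets": [[0,0,0,0,0],[0,0,0,0,0],[0,0,0,0,0],[0,0,-2,0,0],[0,0,-6,0,0]]}}

```text
t: 29.2
eef_pos: [460.7, 32.7, 146.9]
tcp_rot: [-3.141, -0.0, 1.735]
ft_force: [-0.4, 0.1, -5.7]
opening: 0.187
grip_force: 30.0
```

{"name": "arm_command", "arguments": {"targets": [[0,0,-15,0,0],[0,0,-40,0,0],[0,0,-75,0,0],[0,0,-110,0,0],[0,0,-130,0,0]]}}

```text
t: 29.7
eef_pos: [461.3, 32.7, 279.8]
tcp_rot: [3.139, 0.001, 1.735]
ft_force: [0.8, 0.1, -6.2]
opening: 0.185
grip_force: 30.0
```

```bash
python3 -c "
from h import *
plan(542,-359,270)"
```

```text
t 29.7 pos [461.3  32.7 279.8] rpy [3.1388e+00 7.0000e-04 1.7353e+00] F [ 0.8  0.1 -6.2] op 0.185 g 30.0
now-frame [-399.6   15.5    9.8] turn 0.0 | in target frame [-399.6   15.5    9.8]
```

{"name": "arm_command", "arguments": {"targets": [[-15,1,0,0,0],[-45,2,0,0,0],[-81,3,0,0,0],[-117,5,0,0,0],[-153,6,0,0,0]]}}

```text
t: 30.2
eef_pos: [491.9, -118.6, 277.2]
tcp_rot: [-3.142, -0.0, 1.735]
ft_force: [1.0, 0.3, -4.5]
opening: 0.188
grip_force: 30.0
```

{"name": "arm_command", "arguments": {"targets": [[-36,1,0,0,0],[-72,3,0,0,0],[-108,4,0,0,0],[-144,6,0,0,0],[-180,7,0,0,0]]}}

```text
t: 30.7
eef_pos: [528.3, -295.1, 277.0]
tcp_rot: [-3.141, -0.0, 1.735]
ft_force: [0.3, 0.1, -4.9]
opening: 0.189
grip_force: 30.0
```

{"name": "arm_command", "arguments": {"targets": [[-30,1,0,0,0],[-52,2,10,0,0],[-62,2.5,25,0,0],[-65.5,2.6,45,0,0],[-65.5,2.6,65,0,0]]}}

```text
t: 31.2
eef_pos: [541.2, -357.7, 210.4]
tcp_rot: [-3.141, -0.001, 1.735]
ft_force: [0.2, 0.1, -5.0]
opening: 0.186
grip_force: 30.0
```

```bash
python3 -c "
from h import *
plan(542,-358,177)"
```

```text
t 31.2 pos [ 541.2 -357.7  210.4] rpy [-3.1408e+00 -1.1000e-03  1.7349e+00] F [ 0.2  0.1 -5. ] op 0.186 g 30.0
now-frame [-0.5  0.7 33.4] turn 0.0 | in target frame [-0.5  0.7 33.4]
```

{"name": "arm_command", "arguments": {"targets": [[0,0,10,0,0],[0,0,19,0,0],[0,0,25,0,0],[0,0,29,0,0],[0,0,30,0,0]]}}

```text
t: 31.7
eef_pos: [541.7, -357.8, 182.1]
tcp_rot: [3.142, 0.0, 1.735]
ft_force: [0.0, 0.3, -4.4]
opening: 0.187
grip_force: 30.0
```

{"name": "arm_command", "arguments": {"targets": [[0,0,0.7,0,0],[0,0,1.4,0,0],[0,0,2,0,0],[0,0,2.5,0,0],[0,0,2.5,0,0]]}}

```text
t: 32.2
eef_pos: [541.6, -358.0, 179.7]
tcp_rot: [-3.142, 0.0, 1.735]
ft_force: [0.2, 0.9, -4.7]
opening: 0.186
grip_force: 30.0
```

{"name": "arm_command", "arguments": {"targets": [[0,0,0.5,0,0],[0,0,1,0,0],[0,0,1.5,0,0],[0,0,1.5,0,0],[0,0,1.5,0,0]]}}

```text
t: 32.7
eef_pos: [541.6, -358.0, 178.1]
tcp_rot: [-3.142, 0.0, 1.735]
ft_force: [0.5, -0.7, -4.5]
opening: 0.187
grip_force: 30.0
```

{"name": "arm_command", "arguments": {"targets": [[0,0,0.5,0,0],[0,0,1,0,0],[0,0,1.5,0,0],[0,0,1.5,0,0],[0,0,1.5,0,0]]}}

```text
t: 33.2
eef_pos: [541.7, -357.9, 177.4]
tcp_rot: [3.141, 0.0, 1.735]
ft_force: [-2.8, 4.7, 6.4]
opening: 0.189
grip_force: 30.0
```

Contact. I'll release, retract and move aside for a final look.

{"name": "arm_command", "arguments": {"targets": [[0,0,0,0,0.4],[0,0,0,0,1],[0,0,0,0,1],[0,0,0,0,1],[0,0,0,0,1]]}}

```text
t: 33.7
eef_pos: [541.6, -358.0, 176.6]
tcp_rot: [3.142, 0.0, 1.735]
ft_force: [0.2, -0.8, 0.2]
opening: 0.553
grip_force: 0.0
```

{"name": "arm_command", "arguments": {"targets": [[0,0,-15,0,1],[0,0,-45,0,1],[0,0,-90,0,1],[0,0,-120,0,1],[0,0,-140,0,1]]}}

```text
t: 34.2
eef_pos: [541.8, -358.1, 319.4]
tcp_rot: [3.14, 0.002, 1.735]
ft_force: [-0.3, -0.6, -0.5]
opening: 0.965
grip_force: 0.0
```

{"name": "arm_command", "arguments": {"targets": [[-36,-30,0,0,1],[-72,-55,0,0,1],[-108,-80,0,0,1],[-144,-105,0,0,1],[-160,-120,0,0,1]]}}

```text
t: 34.7
eef_pos: [447.6, -538.2, 316.0]
tcp_rot: [-3.141, -0.0, 1.733]
ft_force: [0.5, 0.4, -0.6]
opening: 1.0
grip_force: 0.0
```

```bash
python3 - <<'E'
from h import *
for n in('top','scene'): snap(n,n+'7')
from ov import *
M=(255,0,255);Y=(0,255,255);G=(0,255,0);hob=(542,-358);ke=(542,-358,1.735);st=(691,27);bi=(691,26,1.69)
cv=[(circ(*hob,56,80),Y),(box(*ke,205,-39,39,-9,9),M),(circ(*st,40,78),Y),(circ(bi[0],bi[1],40,60),M)]
A=draw(0,[('top7',(340,140,75,75),3.5),('scene7',(75,220,110,100),3.5),('scene7',(230,220,70,80),2)],cv,0)
o=np.hstack([cv2.copyMakeBorder(a,0,360-a.shape[0],0,2,0) for a in A]);cv2.imwrite('pics/ov10.png',o);print(o.shape)
E
```

```text
(360, 793, 3)
```

View pics/ov10.png

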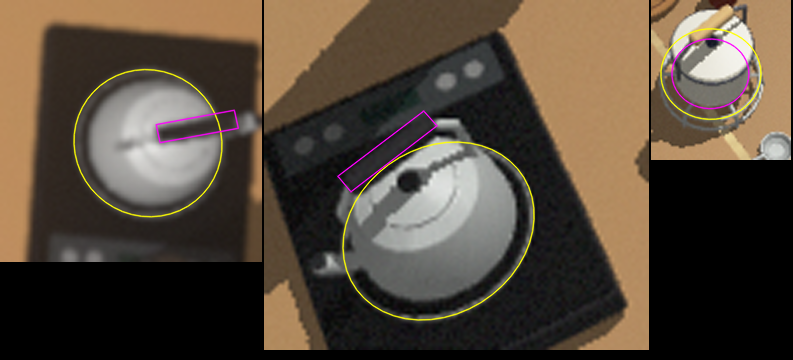

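The kettle bar coincides with the expected outline and all three pots look centred, so I'll hand in.

```bash
python3 -c "
from h import *
print(env.job_done())"
```

```text
the job is handed in; nothing more can be done
None
```

I handed the job in: the clay pot is on the hot plate, the kettle on the induction hob and the white can on the wire stand, each released after contact and looking centred in the camera checks; no verdict was returned.

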